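# Set the ironing station to three dots and switch it on

### The job

Get the ironing station ready for cotton: with a fingertip, lightly flick the knurled temperature wheel in its control panel away from you (towards the power button), as many clicks as it takes, until its three-dot mark is on top, in line with the two arrows, and the wheel rests in its click. Then press the large power button fully down and let it come up again. Nothing is to be pinched or picked up: leave the parked iron, the small button and everything standing around as they are.

Things in the scene. Friction and masses are not known exactly. Their poses are not given: they have to be found in the camera images.
- station: White steam ironing station, fixed, 240 x 420 mm, turned up to 0.25 rad. Origin: centre of its underside; at yaw 0 its x points away from the robot, y left along its length, z up. Its right end (y -210 to -60 mm) is a flat control panel 100 mm above the worktop with the thumbwheel and two buttons; the rest is a dock, 126 mm high, with the iron parked on it (275 mm in all).
- wheel_top (a point): Fixed point at station x -35, y -145 mm, 116 mm above the worktop: the highest point of the untouched wheel's rim, 16 mm above the panel, straight above the axle. To flick: lay a fingertip on the rim here, press it 2 mm down, draw it some 13 mm along station +x (about as far before this point as beyond it), lift off, come back: one click.
- wheel_centre (a point): Middle of the grey knurled thumbwheel, 68 mm in diameter, 24 mm wide; level axle along station y, 18 mm under the panel top, so the wheel stands 16 mm out of the panel. Its axle is sprung: the wheel sinks up to 4 mm (3 N to start, 6 N at 4 mm, then hard) and comes back. Two black arrows lie on the panel beside it, pointing at the axle line.
- temp_wheel (a joint): Wheel angle, rad; grows as its top moves along station +x, away from the robot. One click is 0.524 (18 mm of rim). White marks on top: 0 none, 0.524 one dot, 1.047 none, 1.571 two dots, 2.094 none, 2.618 three dots, 3.142 bar; stops just outside this range. Rests only in clicks, leaves one at about 1.5 N on the rim; just past half a click it snaps on by itself. Starts in one of the first four.
- power_button (a joint): Press depth of the large round power button, m: 0 up, 0.005 fully down. A spring button: it takes 1.5 N to start, 5 N to be fully down, and comes up by itself.
- power_button_top (a point): Centre of the top face of the power button: a white round cap 36 mm in diameter, standing 10 mm above the panel (110 mm above the worktop) at station x = +55, y = -145 mm, 90 mm beyond the wheel's axle. Moves with the cap.
- eco_button (a joint): Press depth of the small button, m: 0 up, 0.003 fully down. Not to be pressed.
- eco_button_top (a point): Centre of the top face of the small button, 16 mm in diameter, 7 mm above the panel, at station x = +55, y = -98 mm, 47 mm to the left of the power button.
- iron: The iron (white shell, steel sole, black handle; 245 mm long, 116 mm wide, 148 mm high, 0.9 kg), loose on its rest on the dock, heel towards the panel, nose along station +y. Origin: middle of its sole. Its heel is about 100 mm to the left of the wheel's middle. To be left alone.
- dosing_cup: White plastic dosing cup, 60 mm across, 55 mm high, standing on the worktop just right of the panel. Origin: centre of its foot. Bystander.
- fill_jug: Grey filling jug, 84 mm across, 115 mm high, with a handle, on the worktop to the right of the panel. Origin: centre of its foot. Bystander.
- spray: Translucent white trigger spray bottle, 72 mm across, 232 mm high. Origin: centre of its foot. Bystander.
- detergent: Blue detergent bottle with white cap and grip loop, 75 x 150 x 270 mm. Origin: centre of its foot. Bystander.
- softener: White round softener bottle, 72 mm across, 230 mm high. Origin: centre of its foot. Bystander.
- peg_basket: Open wooden box of clothes pegs, 160 x 220 x 85 mm. Origin: centre of its underside. Bystander.
- clothes_brush: Wooden clothes brush, 150 x 45 x 38 mm, lying bristles down. Origin: centre of its underside. Bystander.

How it is judged:
By the outcome, as a careful person would: the job done as asked, in the order asked, and still so for the second after the job is handed in, with the robot touching nothing.
It also fails if it takes over 42 s, if anything falls off the work surface, if the arm or the gripper's body presses on something with over 40 N, if the wrist force passes 120 N, or if a joint passes its speed limit or range.

### The arm

A 6-joint arm with a two-finger parallel gripper is mounted at the origin on the work surface. World frame = base frame: x ahead of the robot, y to its left, z up, the work surface at z = 0. Lengths are in mm, angles in rad, forces in N, time in s.
With the tool pointing down it reaches from about 350 to 975 mm from the base axis. Payload 17.4 kg.
Tool frame: the origin (TCP) lies on the centre line of the jaws, within the pads' length; the fingertips stand 22 mm ahead of it and the grasp point (between the pads) lies 3 mm ahead of it; z points along the fingers, y is the line along which they close (so a half turn about z gives the same grasp; the last joint's range is limited). The gripper opens to 85 mm and grips with 20 to 120 N. Pads are 22 mm wide; open, the fingers measure 114 mm over their backs; the gripper's body (76 mm by 85 mm) begins 54 mm behind the grasp point. The pads swing forward as they close: fully open they stand 13 mm farther back than shut.
Start: joints at [1.304, 0.116, 1.442, -0, 1.584, -0.038], TCP at [153.104, 657.413, 253.303] pointing down, gripper open.
Joint ranges: [-2.83, 2.83], [-0.83, 2.19], [0.07, 2.5], [-1.14, 4.28], [0.01, 3], [-2.97, 2.97]. Speed limits (rad/s): [1.89, 1.89, 2.22, 3.14, 3.14, 3.14].

### API

Orientations are given as a unit quaternion [w, x, y, z].
In Python, from cell import robot gives the robot as it stands. Calls block until the motion is done:
- robot.goto(position, orientation): joint-space move of the TCP to a pose.
- robot.movel(position, rot=None, rate=150, stop_force=None): straight line of the TCP; rot=None keeps the orientation; rate is the mean speed in mm/s. With stop_force (N) it stops when the force on the tool has changed by that much, and returns True; else False.
- robot.set_joints(angles): joint-space move.
- robot.move_gripper(opening, force=None): finger opening in mm; force is the grip in N (None keeps the last); returns when the fingers have stopped.
- robot.sleep(seconds).
- robot.solve_ik(position, orientation): joint angles nearest the present ones, or None.
- robot.grab_frame(name): name is "scene" or "side" or "wrist"; returns a dict with "frame" (420x560x3 uint8, red, green, blue), "fx", "fy", "cx", "cy" (pixels), "rvec" (rotation vector, rad) and "tvec" (3), from world to camera coordinates, as OpenCV has them; the wrist camera has in their place "hand_eye" (4x4, takes a point from camera to tool coordinates, whose origin is the TCP and whose axes are the flange's). Camera axes: x right, y down, z forward; pixel columns grow to the right and rows downward; lengths in mm; the calibration is good to about 2 mm. A picture is of the moment at which its call begins: read the wrist's pose just before it. There is no depth.
A pose or a line that the arm cannot do raises robot.MotionError and nothing moves.
- robot.hand_in(): hands the job in; it is judged then, once.
Readings, each from a call of its own:
- robot.current_time_s(): time.
- robot.current_q(): joint angles.
- robot.current_qvel(): joint speeds.
- robot.current_joint_torque(): joint torques, N m.
- robot.current_eef_pos(): TCP position.
- robot.current_tcp_rot(): TCP orientation.
- robot.current_contact_force(): force on the tool from outside, world axes, zero at the start.
- robot.current_moment(): the same for the moment, N m.
- robot.current_finger_gap(): finger opening in mm.
- robot.current_gripper_force(): force on a finger pad.
Only numpy, scipy, OpenCV 4.12 (cv2) and the standard library are available. Lean on these libraries where they do the work, as an engineer would, in place of code of your own. Each camera call takes 0.05 s, during which the arm holds its last target. There are 200 camera calls.

## Working session

There is one attempt and no reset: what is moved stays moved. The work goes in short steps, each a Python script; the robot and the scene stay as the last script left them, time stands still between calls to the robot, and variables do not carry over. Pictures are saved under pics/ and viewed, at most 10 in all, crops included, and the job is handed in when it is done.

```bash
mkdir -p pics; ls
python3 - <<'E'
from cell import robot
import cv2
print(robot.current_time_s(),robot.current_tcp_rot(),robot.current_eef_pos())
for n in("scene","wrist"):
    f=robot.grab_frame(n); print({k:v for k,v in f.items() if k!="frame"})
    cv2.imwrite(f"pics/{n}0.png",cv2.resize(f["frame"][:,:,::-1],(800,600),interpolation=cv2.INTER_CUBIC))
E
```

```text
pics
0.0 [-1.03039633e-04  1.14129798e-01  9.93465678e-01 -5.70818223e-04] [153.04261841 657.24974253 252.54198909]
{'fx': 408.04691981277284, 'fy': 408.04691981277284, 'cx': 276.6662371059007, 'cy': 211.93049364611997, 'rvec': array([ 2.17973324,  1.48819614, -0.42528279]), 'tvec': array([-180.26803362, -319.65136643, 1525.35290532])}
{'fx': 354.4312175321294, 'fy': 354.4312175321294, 'cx': 282.16829161746284, 'cy': 210.925513992585, 'hand_eye': array([[-4.90797049e-04, -9.48147561e-01, -3.17830083e-01,
         8.22320348e+01],
       [ 9.99999880e-01, -4.63390033e-04, -1.61831313e-04,
        -1.52400492e+00],
       [ 6.16067203e-06, -3.17830124e-01,  9.48147674e-01,
        -1.19984575e+02],
       [ 0.00000000e+00,  0.00000000e+00,  0.00000000e+00,
         1.00000000e+00]])}
```

View pics/scene0.png

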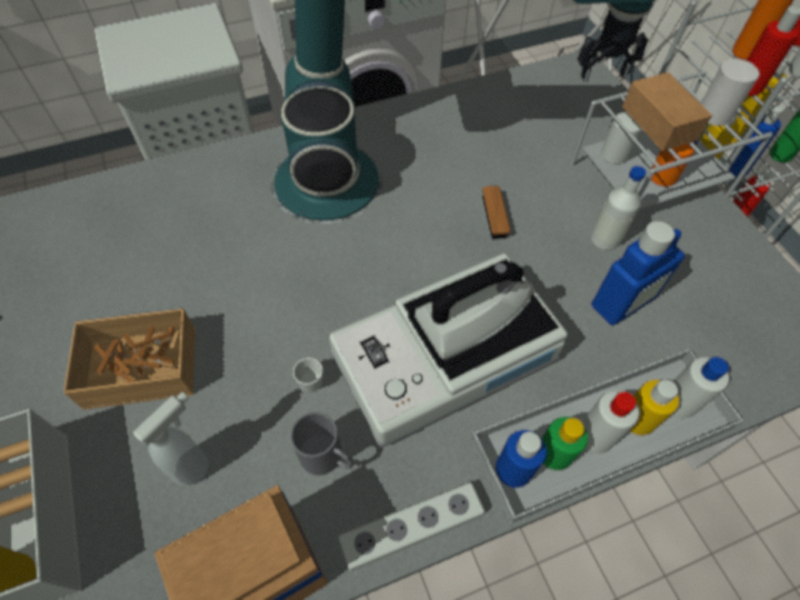

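View pics/wrist0.png

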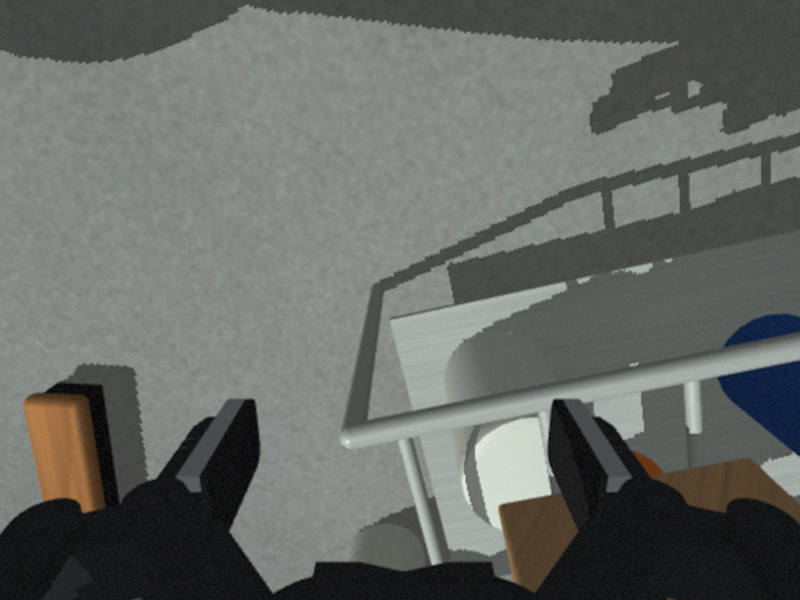

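Scene view (800x600): wheel about (375,352), power button (396,389), small button (417,379), panel's near right corner (332,337). The cup (308,373) and the jug (318,443) are to the right. The wrist view shows only the rack and the brush.

```bash
cat > h.py <<'E'
import numpy as np, cv2
from scipy.spatial.transform import Rotation as R
from cell import robot
def cam(f, pose=None):
    """camera centre and cam->world rotation"""
    if pose is None:
        M=cv2.Rodrigues(f["rvec"])[0]; return -M.T@f["tvec"], M.T
    p,q=pose; T=R.from_quat(np.roll(q,-1)).as_matrix(); H=f["hand_eye"]
    return T@H[:3,3]+p, T@H[:3,:3]
def px2w(f,c,M,uv,z):
    d=M@np.array([(uv[0]-f["cx"])/f["fx"],(uv[1]-f["cy"])/f["fy"],1]); return c+d*(z-c[2])/d[2]
def w2px(f,c,M,P):
    v=M.T@(np.asarray(P)-c); return np.array([f["fx"]*v[0]/v[2]+f["cx"],f["fy"]*v[1]/v[2]+f["cy"]])
def fit(loc,wor):
    """2D rigid station pose: x,y,yaw"""
    loc=np.array(loc,float)[:,:2];wor=np.array(wor,float)[:,:2]
    r=(wor-wor.mean(0))@[1,1j]; l=(loc-loc.mean(0))@[1,1j]
    yaw=np.angle((r*l.conj()).sum()); c,s=np.cos(yaw),np.sin(yaw)
    A=np.array([[c,-s],[s,c]]); t=wor.mean(0)-A@loc.mean(0)
    print("pose",t,yaw,"res",np.round(wor-loc@A.T-t,1).tolist()); return t,yaw
def st(t,yaw,P):
    c,s=np.cos(yaw),np.sin(yaw); return np.array([t[0]+c*P[0]-s*P[1],t[1]+s*P[0]+c*P[1],P[2]])
def down(a):
    """tool down, tool x along world heading a"""
    q=(R.from_euler('z',a)*R.from_euler('x',np.pi)).as_quat(); return np.roll(q,1)
E
python3 - <<'E'
from h import *
f=robot.grab_frame("scene"); c,M=cam(f); print(c)
k=.7
pts={"wheel":(375,352,116,-35,-145),"power":(396,389,110,55,-145),"eco":(417,379,107,55,-98),"corner":(332,337,100,-120,-210)}
W=[px2w(f,c,M,(u*k,v*k),z) for u,v,z,_,_ in pts.values()]; print(np.round(W))
t,y=fit([p[3:] for p in pts.values()],W)
print(st(t,y,(-35,-145,116)))
for n,u,v,z in [("cup",308,388,0),("jug",315,470,0),("deterg",612,310,0),("rackbox",665,110,150)]: print(n,px2w(f,c,M,(u*k,v*k),z))
w=st(t,y,(-35,-145,116))
for a in (np.pi+y,y,y-np.pi/2,y+np.pi/2):
  for h in (150,40,0):
    print(a,h,robot.solve_ik([w[0],w[1],w[2]+22+h],down(a)))
E
```

```text
[1075.15807395 -235.69306644 1117.97090312]
[[ 576.  -76.  116.]
 [ 661.  -65.  110.]
 [ 655.  -20.  107.]
 [ 506. -141.  100.]]
pose [594.14314816  74.41505577] 0.11101497171347563 res [[1.1, -2.0], [-4.1, -1.5], [-4.8, -3.0], [7.8, 6.5]]
[575.42272922 -73.56989588 116.        ]
cup [ 547.05356157 -215.87592482    0.        ]
jug [ 715.68159898 -253.02633532    0.        ]
deterg [613.03785493 478.94211017   0.        ]
rackbox [219.25760353 830.68462781 150.        ]
3.252607625303269 150 [-0.17113534 -0.0976746   1.60102335  0.          1.63824391 -1.85294664]
3.252607625303269 40 [-0.17113534 -0.06014806  1.74385055  0.          1.45789017 -1.85294664]
3.252607625303269 0 [-0.17113534 -0.03503239  1.78613261  0.          1.39049244 -1.85294664]
0.11101497171347563 150 [-1.71135343e-01 -9.76746000e-02  1.60102335e+00 -4.44089210e-16
  1.63824391e+00  1.28864601e+00]
0.11101497171347563 40 [-1.71135343e-01 -6.01480593e-02  1.74385055e+00 -4.44089210e-16
  1.45789017e+00  1.28864601e+00]
0.11101497171347563 0 [-1.71135343e-01 -3.50323918e-02  1.78613261e+00 -4.44089210e-16
  1.39049244e+00  1.28864601e+00]
-1.459781355081421 150 [-1.71135343e-01 -9.76746000e-02  1.60102335e+00 -4.44089210e-16
  1.63824391e+00  2.85944234e+00]
-1.459781355081421 40 [-1.71135343e-01 -6.01480593e-02  1.74385055e+00 -4.44089210e-16
  1.45789017e+00  2.85944234e+00]
-1.459781355081421 0 [-1.71135343e-01 -3.50323918e-02  1.78613261e+00 -4.44089210e-16
  1.39049244e+00  2.85944234e+00]
1.6818112985083722 150 [-0.17113534 -0.0976746   1.60102335  0.          1.63824391 -0.28215031]
1.6818112985083722 40 [-0.17113534 -0.06014806  1.74385055  0.          1.45789017 -0.28215031]
1.6818112985083722 0 [-0.17113534 -0.03503239  1.78613261  0.          1.39049244 -0.28215031]
```

Run:
```python
from h import *
t,y=np.array([594.1,74.4]),.111
robot.movel([150,560,400],rate=250)
robot.move_gripper(0)
w=st(t,y,(-10,-145,330))
robot.goto(w,down(np.pi+y))
p,q=robot.current_eef_pos(),robot.current_tcp_rot(); f=robot.grab_frame("wrist"); c,M=cam(f,(p,q))
print(robot.current_time_s(),p,q,w,robot.current_contact_force())
for P in [(-35,-145,116),(55,-145,110),(55,-98,107)]: print(w2px(f,c,M,st(t,y,P))/.7)
cv2.imwrite("pics/w1.png",cv2.resize(f["frame"][:,:,::-1],(800,600),interpolation=cv2.INTER_CUBIC))
np.savez("w1.npz",p=p,q=q,**f)
```

```text
4.5667 [600.29824718 -70.18659369 330.11998793] [ 9.12036364e-05 -5.58389174e-02  9.98439785e-01  4.46153577e-05] [600.22351105 -70.81536631 330.        ] [ 0.797388   -0.09207034  0.28302709]
[404.16985024 223.28989361]
[404.04133945 344.89193764]
[467.97114798 343.28026249]
```

View pics/w1.png

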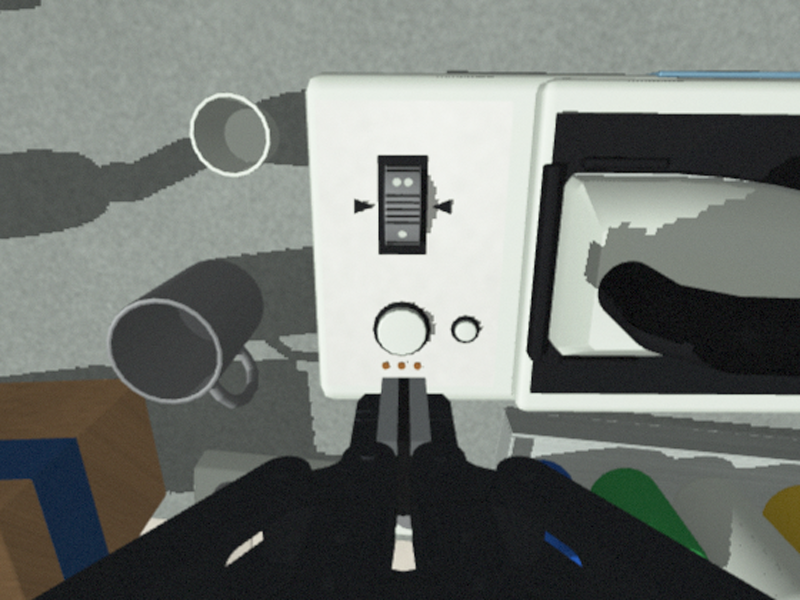

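Wrist view: the top mark is empty, with two dots nearer the robot (403,182) and one dot beyond (403,234). The wheel is therefore at 1.047 and needs 3 clicks. Slot centre (403,205), arrow line row 206, power cap (402,328), small button (465,328).

Run:
```python
from h import *
f=dict(np.load("w1.npz")); c,M=cam(f,(f["p"],f["q"]))
pts=[(403,204.7,100,-35,-145),(402,328,110,55,-145),(465.3,328.5,107,55,-98),(404,206,100,-35,-145)]
W=[px2w(f,c,M,(u*.7,v*.7),z) for u,v,z,*_ in pts]; print(np.round(W,1))
t,y=fit([p[3:] for p in pts],W); print(np.array(st(t,y,(-35,-145,116))))
# fingertip projection check: tip centre in tool frame
H=f["hand_eye"]
for P in [(11,0,22),(-11,0,22),(11,14,22)]:
    v=H[:3,:3].T@(np.array(P)-H[:3,3]); print(P,(f["fx"]*v[0]/v[2]+f["cx"])/.7,(f["fy"]*v[1]/v[2]+f["cy"])/.7)
```

```text
[[565.5 -75.5 100. ]
 [651.8 -66.6 110. ]
 [648.3 -20.6 107. ]
 [566.3 -74.7 100. ]]
pose [584.75482206  72.25937097] 0.09982540688476371 res [[1.1, 0.0], [-2.1, -0.0], [-1.0, -0.8], [1.9, 0.8]]
[564.37972241 -75.50684748 116.        ]
(11, 0, 22) 407.22471383675514 374.8648769968235
(-11, 0, 22) 407.08240124631 435.9807738860615
(11, 14, 22) 452.2587150418814 374.8501495061987
```

```bash
cat >> h.py <<'E'
T,Y=np.array([584.75,72.26]),.0998
def flick(n=1,half=6.5,press=2.0,zc=None):
    w=lambda dx,z: st(T,Y,(-35+dx,-145,z))
    for _ in range(n):
        robot.movel(w(-half,150),rate=120)
        if zc is None:
            hit=robot.movel(w(-half,134),rate=15,stop_force=1.5); zc=robot.current_eef_pos()[2]; print("contact",hit,zc)
        robot.movel(w(-half,zc-press),rate=25)
        print("press",robot.current_eef_pos(),robot.current_contact_force())
        robot.movel(w(half,zc-press),rate=30)
        print("end",robot.current_eef_pos(),robot.current_contact_force())
        robot.movel(w(half,150),rate=60)
    return zc
def look(name,box=(225,100,385,290)):
    robot.movel(st(T,Y,(-10,-145,330)),rate=250); f=robot.grab_frame("wrist")["frame"]
    u0,v0,u1,v1=box; cv2.imwrite(name,cv2.resize(f[v0:v1,u0:u1,::-1],None,fx=3,fy=3,interpolation=cv2.INTER_CUBIC))
    print("t",robot.current_time_s())
E
python3 - <<'E'
from h import *
robot.movel(st(T,Y,(-41.5,-145,160)),down(np.pi+Y),rate=150); print(robot.current_contact_force())
flick(); look("pics/f1.png")
E
```

```text
[-0.25762507  0.84061512  0.33917581]
contact True 137.09194879273085
press [557.95784768 -76.16684498 135.18461452] [-0.07277887  0.28560582  5.01204275]
end [570.99115293 -74.81182146 135.03749217] [-0.24681797  1.15309989  5.11067961]
t 9.0833
```

View pics/f1.png

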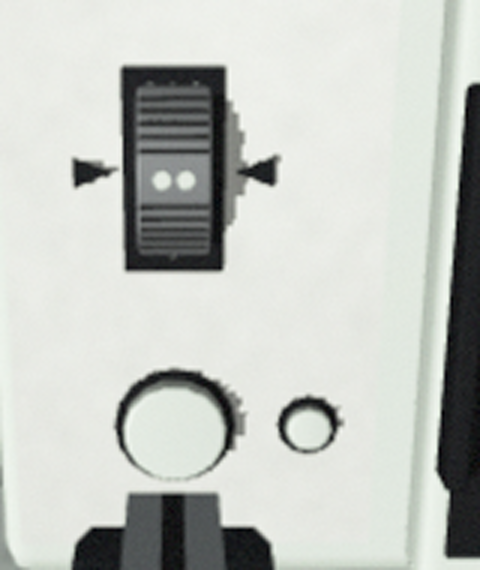

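The crop shows the two dots on top (row 180) beside the arrows (row 172, offset by parallax), so the wheel moved exactly one click to 1.571. Two more clicks are needed.

Run:
```python
from h import *
flick(2,zc=137.09); look("pics/f2.png")
```

```text
press [558.04406305 -76.1549757  135.44178402] [ 0.4313575  -0.13988463  4.79466585]
end [571.00411981 -74.79723035 135.09087594] [0.80556324 1.15436613 4.1146835 ]
press [558.04719615 -76.13824618 135.43087749] [-0.59010221 -0.38183206  4.75931839]
end [570.98399842 -74.81749188 135.03983011] [0.61701971 0.97181935 4.88160175]
t 15.4083
```

View pics/f2.png

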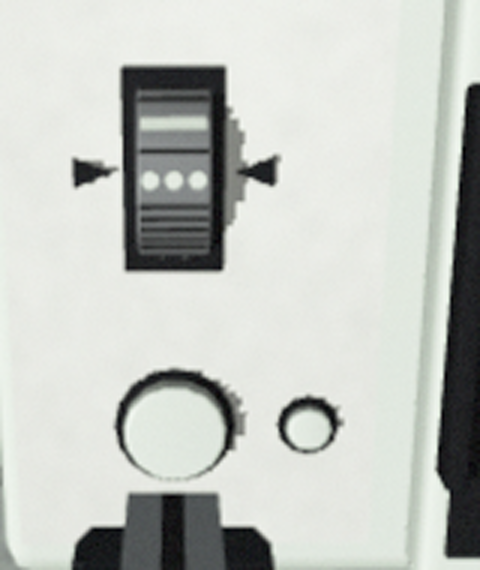

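Three dots are now on top (row 180) in line with the arrows, with the bar nearer the robot, so the wheel is at 2.618. Next is the power button.

Run:
```python
from h import *
b=lambda z: st(T,Y,(55,-145,z))
robot.movel(b(145),rate=150)
print(robot.movel(b(128),rate=20,stop_force=1.2),robot.current_eef_pos(),robot.current_contact_force())
print(robot.movel(b(122),rate=12,stop_force=12),robot.current_eef_pos(),robot.current_contact_force())
robot.sleep(.3); print(robot.current_eef_pos(),robot.current_contact_force())
robot.movel(b(150),rate=50)
look("pics/f3.png")
```

```text
True [653.77055644 -66.53960606 130.07631974] [ 1.05236773 -0.69889411  2.23122875]
True [653.80890942 -66.53690604 127.00031075] [-1.61911005  0.71096892  6.54854428]
[653.8283304  -66.54289208 127.0289055 ] [-2.06552211 -0.15295046  8.12294657]
t 19.8667
```

View pics/f3.png

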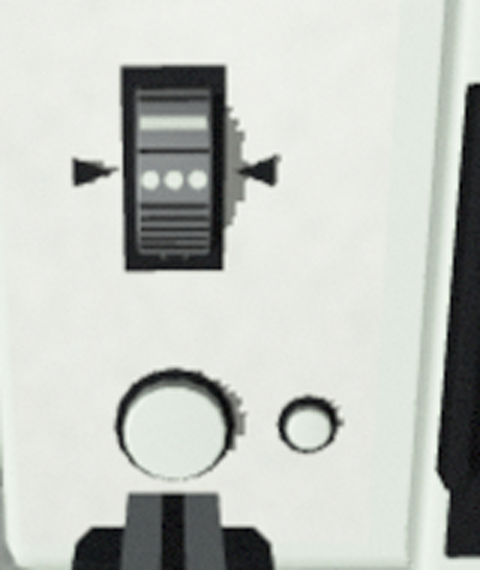

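The wheel still shows three dots on top. The power cap is back up: it bottomed out at 8 N after about 5 mm of travel. The small button looks unchanged.

```bash
python3 -c "
from cell import robot
print(robot.hand_in())"
```

```text
the job is handed in; nothing more can be done
None
```

I flicked the wheel three clicks to the three-dot mark, pressed the power button fully down once and let it come up, then handed the job in at about 20 s; nothing else was touched.

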